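# Brake lever check: pump once, then hold the lever hard in, short of the bar

### The job

The freshly bled brake on the blue stand has to be checked: its lever must go hard before it gets to the handlebar. Without gripping anything, press the lever in towards the bar with the outside of your fingers until it goes hard, let it spring all the way out with your fingers clear of it, then press it in again until it goes hard and keep it there with a firm, steady push: you finish still holding it, so that I can measure the gap. Push on the lever's outer face only, don't force it on towards the bar once it is hard, stay off the rubber grip, and leave the tools lying around where they are.

Things in the scene. Friction and masses are not known exactly. Their poses are not given: they have to be found in the camera images.
- brake_stand: Blue stand fixed to the bench: base plate 90 x 134 x 12 mm, post, short level handlebar, its axis 120 mm up. Origin on the bench top under the bar. y runs along the bar: free end at y -125 mm, post at y +105 mm (141 mm tall). The lever is on the bar's -x side and is pressed in along +x. Its clamp and fluid reservoir: y +16 to +98 mm, top 142 mm up.
- bar_grip: Black ribbed rubber grip on the bar, 32 mm in diameter (39 mm at its inner flange), from y = -4 to -125 mm in the stand's frame. Origin and axes as the stand's. Not to be touched.
- grip_middle (a point): Point on the bar's axis inside the rubber grip, where the lever passes it (stand frame x 0, y -50, z 120 mm); axes as the stand's.
- lever_pivot (a point): Centre of the lever's vertical pivot pin, 120 mm above the bench, at x -36, y +30 mm in the stand's frame; axes as the stand's.
- lever_blade: Aluminium brake lever: a curved blade 8 mm thick and 13 mm tall, reaching 117 mm from the pivot to the ball at its tip, level at 120 mm above the bench. This entry is its outer face, the one to push. Origin at the pivot; axes the stand's, turned with the lever. Nothing stands in front of it.
- lever_pad (a point): Point on the lever's outer face, at half its height (120 mm above the bench), where fingers press: 80 mm from the pivot along the lever's -y and 37 mm out along -x. Moves with the lever; its -x axis points away from the bar. With the lever out it is 52 to 62 mm from the surface of the rubber grip, depending on the start.
- lever_back: Inner face of the same lever blade (towards the bar), origin at the pivot. Not to be touched: the lever is only pushed from outside.
- brake_lever (a joint): Free stroke of the lever about its pivot, rad: 0 right out, 0.22 (about 18 mm at lever_pad) where the brake bites and the lever goes hard. A spring pushes it out: about 3 N at lever_pad when out, 5 N at the end of the stroke.
- brake_bite (a joint): How far the lever has given beyond the point where it goes hard, rad about the same pivot: 0 until about 7.5 N at lever_pad, then about 2.2 N more for each mm there (0.045 rad is about 3.6 mm and 15 N). Springs back. Kept steadily between 0.01 and 0.09 it is held firmly; beyond 0.12 it is being forced.
- caliper_tool: Steel vernier caliper lying on the bench, 254 x 72 x 7 mm; origin under its middle. Leave it.
- spray: Spray can, white and orange with a red cap, standing, 53 mm in diameter, 171 mm tall; origin under its middle. Leave it.
- bolt: Grey hex bolt standing on its head, 60 mm tall; origin under its middle. Leave it.
- brass_nut: Brass hex nut, 27 mm wide, 13 mm high; origin under its middle. Leave it.
- tape: White tape measure, 97 x 78 x 38 mm; origin under its middle. Leave it.

How it is judged:
On the way, in this order (a step that is already met when the one before it is completed fails the run):
1. the lever is pressed in until it goes hard (value of joint brake_bite above 0.005 rad and value of joint brake_lever above 0.2 rad and contact force between the fingers and lever_blade above 4 N), for 0.2 s.
2. the lever is let right out again, with the fingers off it (value of joint brake_lever below 0.02 rad and contact force between the fingers and lever_blade below 0.2 N), for 0.3 s.
3. the lever is pressed in again until it goes hard, and held (value of joint brake_bite between 0.01 and 0.09 rad and value of joint brake_lever above 0.2 rad and contact force between the fingers and lever_blade above 5 N), for 0.5 s.
At the end, for the whole second after the job is handed in: After one full stroke and release, the fingers hold the lever hard in: its free stroke is used up (over 0.2 rad), it gives between 0.01 and 0.09 rad beyond the hard point, it is still (under 0.1 rad/s) and the fingers push on it with more than 5 N. It stays clear of the rubber grip (all of step 3 and velocity of joint brake_bite between -0.1 and 0.1 rad/s); the arm keeps its last pose, push and grip.
It fails at once if the lever is forced on towards the bar (more than 0.12 rad beyond the hard point) (value of joint brake_bite above 0.12 rad).
It fails at once if the rubber grip is touched by the fingers or the arm (contact force between any of the fingers, the arm and bar_grip above 1 N).
It fails at once if the lever is touched on its inner face (pinched or pulled from behind) (contact force between the fingers and lever_back above 1 N).
It fails at once if a tool or other thing lying around is moved by more than 15 mm (distance of any of caliper_tool, spray, bolt, brass_nut, tape from where it was at the start of the episode above 0.015 m).
It also fails if it takes over 61 s, if anything falls off the work surface, if the arm or the gripper's body presses on something with over 40 N, if the wrist force passes 120 N, or if a joint passes its speed limit or range.

### The arm

A 6-joint arm with a two-finger parallel gripper is mounted at the origin on the work surface; the furniture and walls round the work are solid. World frame = base frame: x ahead of the robot, y to its left, z up, the work surface at z = 0. Lengths are in m, angles in rad, forces in N, time in s.
With the tool pointing down it reaches from about 0.375 to 0.925 m from the base axis. Payload 5.7 kg.
Tool frame: the origin (TCP) lies at the centre of the arm's flange, where the gripper is bolted on; the fingertips stand 173 mm ahead of it and the grasp point (between the pads) lies 155 mm ahead of it (manip.grasp_offset is the distance from the TCP to the grasp point, in m); z points along the fingers, y is the line along which they close (so a half turn about z gives the same grasp; the last joint's range is limited). The gripper opens to 85 mm and grips with 20 to 120 N. Pads are 22 mm wide; open, the fingers measure 114 mm over their backs; the gripper's body (76 mm by 85 mm) begins 54 mm behind the grasp point. The pads swing forward as they close: fully open they stand 13 mm farther back than shut.
Start: joints at [1.187, 0.359, 1.51, -0, 1.272, -0.115], TCP at [0.159, 0.578, 0.405] pointing down, gripper open.
Joint ranges: [-2.97, 2.97], [-1.01, 2.36], [0.21, 2.38], [-0.96, 4.11], [0.2, 2.71], [-2.98, 2.98]. Speed limits (rad/s): [2.39, 2.39, 3.14, 3.14, 3.14, 3.14].

### API

Orientations are given as a unit quaternion [x, y, z, w].
In Python, from station import manip gives the robot as it stands.
- The arm moves only by the shell command python3 -m inch 'ROWS'. ROWS is JSON, a list of rows, each an object of numbers: "hand": the opening, from 0 (shut) to 1 (fully open); "x", "y", "z": the shift along the world's x, y, z in m; "wx", "wy", "wz": the turn, a rotation vector about the world's x, y, z in rad. In form: [{"hand": .., "x": .., "y": .., "z": .., "wx": .., "wy": .., "wz": ..}, ...]. A call has 1 to 12 rows; each row shifts and turns the commanded pose from where the row before left it; what a row does not reach is not made up. A row lasts 1/8 s, in which the tool goes at most 62.5 mm and 10.7 degrees, less where a joint would pass 70% of its speed; a pose out of reach is approached as far as the arm can. A call is refused whole if a number of a shift passes 0.0625 or a number of a turn 0.188, either way. A call with a gripper value outside its range is refused whole. The fingers move at their own pace and stop on an object; the grip force is fixed at half the most. Time passes only in rows, so rows that do not move let the fingers close. It gives the time, the measured TCP pose, the force, the opening and the grip force at its end, in the units of the state.
- manip.get_obs(): the state, without advancing time (a new reading comes with each control period).
- manip.get_image(name): name is "side" or "top" or "wrist"; returns a dict with "pixels" (480x640x3 uint8, red, green, blue), "range_z" (480x640 float32, m along the optical axis (not along the pixel's ray), 0 where there is no reading), "fx", "fy", "cx", "cy" (pixels), "R" (3x3) and "t" (3): a world point X has camera coordinates R X + t. Camera axes: x right, y down, z forward; pixel columns grow to the right and rows downward; lengths in m; the calibration is good to about 2 mm. A picture is of the moment at which its call begins.
- manip.sign_off(): hands the job in; it is judged then, once.
The state is a dict: "t": time; "joints": joint angles; "qvel": joint speeds; "joint_torque": joint torques, N m; "ee_pos": TCP position; "orientation": TCP orientation; "force": force on the tool from outside, world axes, zero at the start; "moment": the same for the moment, N m; "grip_width": finger opening in m; "grasp_force": force on a finger pad.
Only numpy, scipy, OpenCV 4.12 (cv2) and the standard library are available. Lean on these libraries where they do the work, as an engineer would, in place of code of your own. Each camera call takes 0.05 s, during which the arm holds its last target. There are 200 camera calls.

## Working session

There is one attempt and no reset: what is moved stays moved. The work goes in short steps, Python scripts to look and compute and a shell command to move; the robot and the scene stay as the last step left them, time stands still between calls to the robot, and variables do not carry over. Pictures are saved under pics/ and viewed, at most 10 in all, crops included, and the job is handed in when it is done.

```bash
mkdir -p pics
python3 - <<'E'
from station import manip
import cv2,numpy as np
o=manip.get_obs();print(o)
for n in("top","side"):
    im=manip.get_image(n);cv2.imwrite(f"pics/{n}0.png",im["pixels"][:,:,::-1]);np.savez(f"{n}0.npz",**im)
    print(n,im["fx"],im["cx"],im["cy"],im["R"],im["t"])
E
```

```text
{'t': 0.0, 'joints': array([ 1.18692102e+00,  3.59495402e-01,  1.51144662e+00,  1.47879514e-05,
        1.27247913e+00, -1.15105522e-01]), 'qvel': array([ 0.00239503,  0.00133861, -0.00085818,  0.00174308,  0.00149928,
        0.00064249]), 'joint_torque': array([ 5.02560415e-04, -5.27613544e+01, -2.78621471e+01, -2.40974941e-04,
        1.30981443e-02, -3.81220764e-05]), 'ee_pos': array([0.15919793, 0.57811695, 0.4038536 ]), 'orientation': array([ 1.33982879e-01,  9.90983225e-01, -8.84196592e-04, -2.32583727e-04]), 'force': array([-0.14303645,  0.70051857, -0.12066564]), 'moment': array([-0.04686324,  0.04404667, -0.02842206]), 'grasp_force': 0.0, 'grip_width': 0.08521090156159351}
top 600.7912248919262 310.9255082873328 230.8548071998091 [[ 0.00284518 -0.99960994 -0.02778271]
 [-0.98698764  0.0016596  -0.1607876 ]
 [ 0.16077099  0.02787867 -0.98659793]] [0.0310273  0.54064112 1.19429296]
side 477.5056927233819 319.72790521486473 232.7410714686573 [[-0.99966169 -0.0256149  -0.00451431]
 [-0.00477121  0.35121218 -0.93628374]
 [ 0.02556829 -0.93594545 -0.35121557]] [0.52370342 0.09090768 0.88379844]
```

View pics/top0.png

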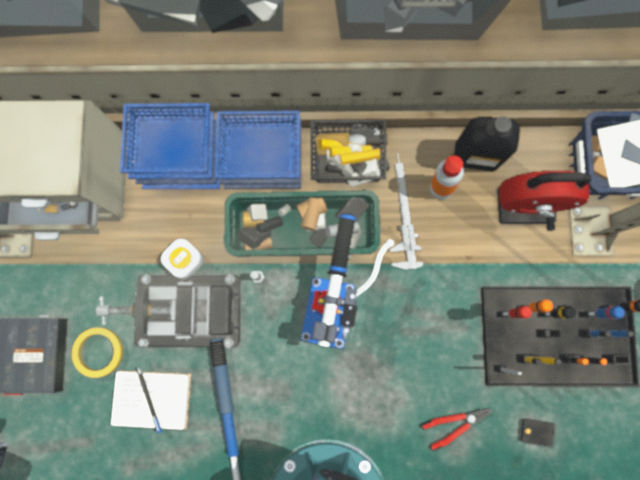

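View pics/side0.png

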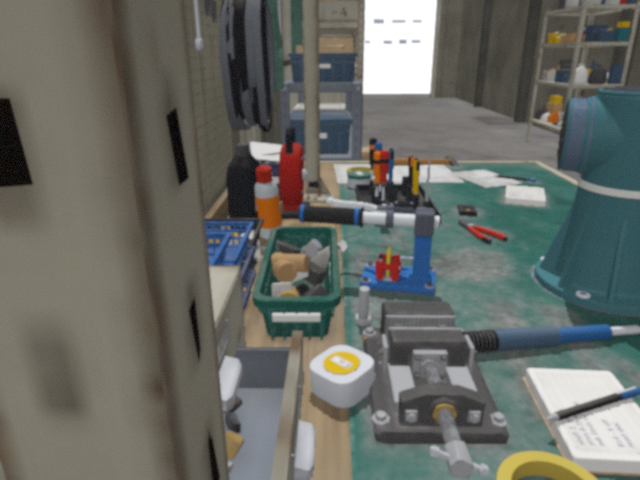

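The top view shows the bar running from the post at about (325,335) to the free end at about (352,207). The white lever curves from about (350,295) to its tip at about (390,240), on the image-right side (world -y). The caliper is at (405,165-270) and the spray can at (447,178).

```bash
cat > h.py <<'E'
import numpy as np
def ray(im,u,v,z):
    d=im["R"].T@np.array([(u-im["cx"])/im["fx"],(v-im["cy"])/im["fy"],1]);c=-im["R"].T@im["t"]
    return c+d*(z-c[2])/d[2]
def cloud(im):
    v,u=np.mgrid[:480,:640];Z=im["range_z"]
    P=np.stack([(u-im["cx"])/im["fx"]*Z,(v-im["cy"])/im["fy"]*Z,Z],-1)
    return (P-im["t"])@im["R"]
E
python3 - <<'E'
import numpy as np,cv2
from h import *
im=np.load("top0.npz");P=cloud(im)
c=im["pixels"][190:360,290:480];cv2.imwrite("pics/crop.png",cv2.resize(c[:,:,::-1],None,fx=4,fy=3.5,interpolation=cv2.INTER_CUBIC))
z=P[:,:,2];print("range ok",(im["range_z"]>0).mean())
hsv=cv2.cvtColor(im["pixels"],cv2.COLOR_RGB2HSV)
for u,v in [(350,210),(343,240),(333,285),(330,310),(388,245),(380,270),(360,290),(447,165)]: print(u,v,P[v,u].round(3),hsv[v,u])
E
```

```text
range ok 0.9960904947916667
350 210 [ 0.583 -0.049  0.049] [ 20  15 105]
343 240 [ 0.508 -0.032  0.138] [70 10 78]
333 285 [ 0.423 -0.013  0.129] [ 60   1 247]
330 310 [ 0.376 -0.007  0.134] [  0   0 247]
388 245 [ 0.5   -0.118  0.126] [ 90   2 246]
380 270 [ 0.464 -0.113  0.   ] [ 76  47 131]
360 290 [ 0.414 -0.064  0.124] [ 80   3 245]
447 165 [ 0.646 -0.228  0.164] [  2 184 182]
```

View pics/crop.png

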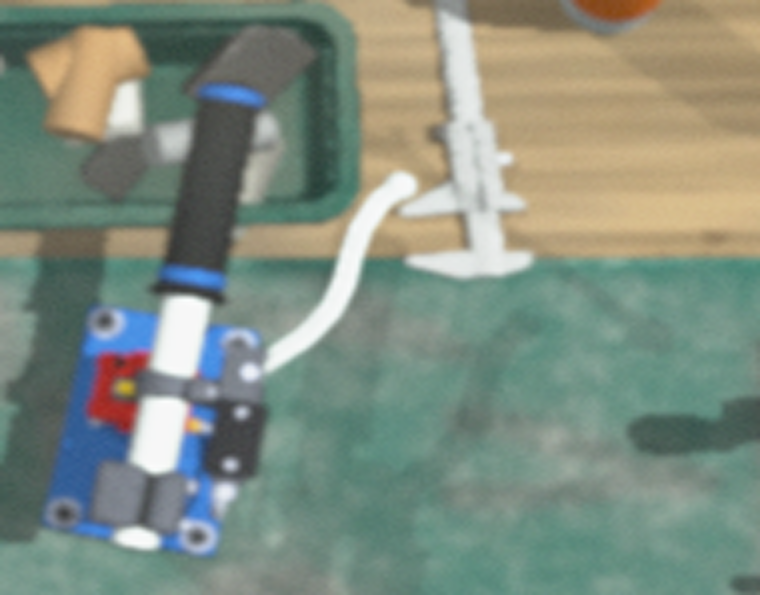

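The enlarged crop shows the lever from its pivot at crop pixel (250,370) to its ball at (402,185). The bar and grip run from (150,480) to (230,95). Next I fit the frame from the depth points.

Run:
```python
import numpy as np,cv2
from h import *
im=np.load("top0.npz");P=cloud(im);px=im["pixels"]
hsv=cv2.cvtColor(px,cv2.COLOR_RGB2HSV);z=P[:,:,2]
v,u=np.mgrid[:480,:640]
# bar axis from blue rings of grip + white bar
box=(u>310)&(u<370)&(v>200)&(v<330)
bar=box&(z>.128)&(z<.145)&(u<350)&~((u>345)&(v>262))&((hsv[...,2]>200)&(hsv[...,1]<30)|(hsv[...,2]<110)&(v<275))
Q=P[bar][:,:2]
vx,vy,x0,y0=cv2.fitLine(Q.astype(np.float32),cv2.DIST_HUBER,0,.01,.01).ravel()
if vx<0:vx,vy=-vx,-vy
print("bar dir",vx,vy,"pt",x0,y0,len(Q))
d=np.array([vx,vy]);m=-d            # stand +y = -d
sx=np.array([m[1],-m[0]])           # x = y rotated -90
print("stand x axis",sx)
lev=(u>355)&(u<400)&(v>225)&(v<300)&(z>.115)&(z<.135)&(hsv[...,1]<30)&(hsv[...,2]>190)
L=P[lev][:,:2]
# grip ends: ring blue pixels
blue=box&(hsv[...,0]>95)&(hsv[...,0]<125)&(hsv[...,1]>110)&(z>.11)
B=P[blue]; s=(B[:,:2]-[x0,y0])@d; print("blue s",np.sort(s)[[0,5,len(s)//2,-5,-1]])
sL=(L-[x0,y0])@d; nL=(L-[x0,y0])@sx
for a in np.arange(sL.min(),sL.max(),.01):
    k=(sL>=a)&(sL<a+.01); 
    if k.any(): print("s %.3f  x: %.3f..%.3f"%(a,nL[k].min(),nL[k].max()))
print("tip",L[np.argmax(sL)],L[np.argmin(nL)])
E=box&(z>.128)&(z<.145); s=(P[E][:,:2]-[x0,y0])@d; print("bar end s",np.percentile(s,[0,1,99,100]))
lg=(u>340)&(u<362)&(v>285)&(v<335)&(z>.125); A=P[lg][:,:2]-[x0,y0]; print("res s",np.percentile(A@d,[1,99]),"x",np.percentile(A@sx,[1,99]))
ca=(u>440)&(u<470)&(v>150)&(v<200)&(z>.1);print("spray",P[ca].mean(0),P[ca].max(0))
```

```text
bar dir 0.9845465 -0.17512333 pt 0.4658729 -0.022635447 972
stand x axis [0.17512333 0.9845465 ]
blue s [-0.12755704 -0.11821393 -0.00950297  0.09394881  0.09434251]
s -0.054  x: -0.052..-0.043
s -0.044  x: -0.062..-0.044
s -0.034  x: -0.068..-0.052
s -0.024  x: -0.072..-0.060
s -0.014  x: -0.075..-0.064
s -0.004  x: -0.076..-0.068
s 0.006  x: -0.077..-0.068
s 0.016  x: -0.079..-0.069
s 0.026  x: -0.081..-0.070
s 0.036  x: -0.085..-0.073
s 0.046  x: -0.096..-0.077
s 0.056  x: -0.095..-0.084
tip [ 0.51167985 -0.12256059] [ 0.50023511 -0.1262929 ]
bar end s [-0.13115309 -0.12728301  0.09349709  0.0972832 ]
res s [-0.12294352 -0.04275523] x [-0.04843076 -0.01798878]
spray [ 0.63886142 -0.23818394  0.15022866] [ 0.69196523 -0.00317734  1.26607737]
```

Fit results:
- Bar direction is (0.985, -0.175), and the push direction is (0.175, 0.985).
- The outer face at the pad is at about (0.472, -0.105).

I plan to go round at height with the fingers shut, then stop about 30 mm outside the lever.

```bash
python3 -m inch '[{"hand":0,"x":0.0335,"y":-0.05,"wz":0.0155},{"hand":0,"x":0.0335,"y":-0.05,"wz":0.0155},{"hand":0,"x":0.0335,"y":-0.05,"wz":0.0155},{"hand":0,"x":0.0335,"y":-0.05,"wz":0.0155},{"hand":0,"x":0.0335,"y":-0.05,"wz":0.0155},{"hand":0,"x":0.0335,"y":-0.05,"wz":0.0155},{"hand":0,"x":0.0135,"y":-0.054},{"hand":0,"x":0.0135,"y":-0.054},{"hand":0,"x":0.0135,"y":-0.054},{"hand":0,"x":0.0135,"y":-0.054}]'
python3 -m inch '[{"hand":0,"x":0.0135,"y":-0.054},{"hand":0,"x":0.0135,"y":-0.054},{"hand":0,"x":0.0135,"y":-0.054},{"hand":0,"x":0.0135,"y":-0.054},{"hand":0},{"hand":0}]'
python3 -c "
from station import manip
o=manip.get_obs();print(o)"
```

```text
{'t': 0.1, 'joints': array([ 1.18692118e+00,  3.59438307e-01,  1.51136054e+00, -5.44431942e-05,
        1.27249630e+00, -1.15084581e-01]), 'qvel': array([ 0.00032705, -0.00025265, -0.00488146,  0.00047969,  0.00157819,
        0.00068918]), 'joint_torque': array([-1.43619807e-03, -5.28653634e+01, -2.79353553e+01, -4.10664552e-04,
        5.10521597e-03, -3.30643365e-05]), 'ee_pos': array([0.15921986, 0.57813628, 0.40392039]), 'orientation': array([ 1.33983074e-01,  9.90983254e-01, -8.31315756e-04, -1.84965579e-04]), 'force': array([-1.0925653 ,  0.40572498, -0.35785041]), 'moment': array([-0.00700597, -0.00329421,  0.00174817]), 'grasp_force': 0.0, 'grip_width': 0.0852361422763835}invalid input at $[0]: expected keys hand, x, y, z, wx, wy, wz
invalid input at $[0]: expected keys hand, x, y, z, wx, wy, wz
```

All seven keys are needed in every row.

```bash
python3 -m inch '[{"hand":0,"x":0.0335,"y":-0.05,"z":0,"wx":0,"wy":0,"wz":0.0155},{"hand":0,"x":0.0335,"y":-0.05,"z":0,"wx":0,"wy":0,"wz":0.0155},{"hand":0,"x":0.0335,"y":-0.05,"z":0,"wx":0,"wy":0,"wz":0.0155},{"hand":0,"x":0.0335,"y":-0.05,"z":0,"wx":0,"wy":0,"wz":0.0155},{"hand":0,"x":0.0335,"y":-0.05,"z":0,"wx":0,"wy":0,"wz":0.0155},{"hand":0,"x":0.0335,"y":-0.05,"z":0,"wx":0,"wy":0,"wz":0.0155},{"hand":0,"x":0.0135,"y":-0.054,"z":0,"wx":0,"wy":0,"wz":0},{"hand":0,"x":0.0135,"y":-0.054,"z":0,"wx":0,"wy":0,"wz":0},{"hand":0,"x":0.0135,"y":-0.054,"z":0,"wx":0,"wy":0,"wz":0},{"hand":0,"x":0.0135,"y":-0.054,"z":0,"wx":0,"wy":0,"wz":0}]'
python3 -m inch '[{"hand":0,"x":0.0135,"y":-0.054,"z":0,"wx":0,"wy":0,"wz":0},{"hand":0,"x":0.0135,"y":-0.054,"z":0,"wx":0,"wy":0,"wz":0},{"hand":0,"x":0.0135,"y":-0.054,"z":0,"wx":0,"wy":0,"wz":0},{"hand":0,"x":0.0135,"y":-0.054,"z":0,"wx":0,"wy":0,"wz":0},{"hand":0,"x":0,"y":0,"z":0,"wx":0,"wy":0,"wz":0},{"hand":0,"x":0,"y":0,"z":0,"wx":0,"wy":0,"wz":0}]'
```

```text
t: 1.35
ee_pos: [0.4143, 0.0607, 0.4046]
orientation: [0.088, 0.996, -0.0, 0.0]
force: [1.0, 0.3, 0.0]
grip_width: 0.0003
grasp_force: 0.0
t: 2.1
ee_pos: [0.4678, -0.1532, 0.4041]
orientation: [0.088, 0.996, 0.001, -0.001]
force: [-0.8, 0.4, 0.0]
grip_width: -0.0002
grasp_force: 0.0
```

```bash
python3 -m inch '[{"hand":0,"x":0,"y":0,"z":-0.041,"wx":0,"wy":0,"wz":0},{"hand":0,"x":0,"y":0,"z":-0.041,"wx":0,"wy":0,"wz":0},{"hand":0,"x":0,"y":0,"z":-0.041,"wx":0,"wy":0,"wz":0},{"hand":0,"x":0,"y":0,"z":0,"wx":0,"wy":0,"wz":0},{"hand":0,"x":0,"y":0,"z":0,"wx":0,"wy":0,"wz":0}]'
python3 - <<'E'
from station import manip
import cv2,numpy as np
a=manip.get_image("wrist")["pixels"];b=manip.get_image("side")["pixels"][150:320,220:460]
cv2.imwrite("pics/w1.png",np.hstack([cv2.resize(a,(400,300)),cv2.resize(b,(400,300))])[:,:,::-1])
E
```

```text
t: 2.72
ee_pos: [0.4687, -0.1528, 0.2828]
orientation: [0.087, 0.996, -0.0, 0.0]
force: [0.8, -0.9, -0.0]
grip_width: -0.0002
grasp_force: 0.0
```

View pics/w1.png

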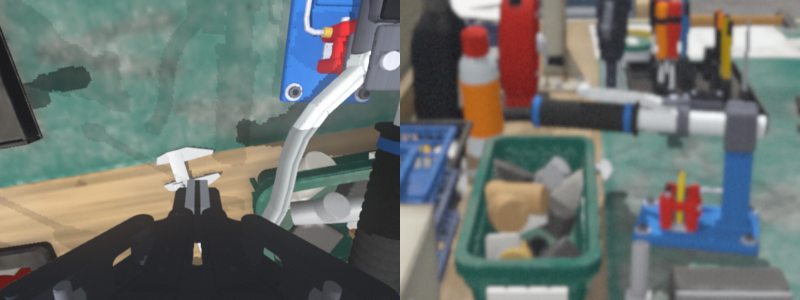

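The left half (wrist view) shows the shut fingers at about (195,190), left of and clear of the lever's outer face, which runs about (300,130) to (280,210). The grip is farther right at (385,200). In the right half (side view), the dark fingers appear behind the bar at about (605,60). I advance along the push direction.

```bash
python3 -m inch '[{"hand":0,"x":0.0012,"y":0.007,"z":0,"wx":0,"wy":0,"wz":0},{"hand":0,"x":0.0012,"y":0.007,"z":0,"wx":0,"wy":0,"wz":0},{"hand":0,"x":0.0012,"y":0.007,"z":0,"wx":0,"wy":0,"wz":0},{"hand":0,"x":0.0012,"y":0.007,"z":0,"wx":0,"wy":0,"wz":0},{"hand":0,"x":0,"y":0,"z":0,"wx":0,"wy":0,"wz":0}]'
python3 -m inch '[{"hand":0,"x":0.0007,"y":0.004,"z":0,"wx":0,"wy":0,"wz":0},{"hand":0,"x":0.0007,"y":0.004,"z":0,"wx":0,"wy":0,"wz":0},{"hand":0,"x":0,"y":0,"z":0,"wx":0,"wy":0,"wz":0},{"hand":0,"x":0,"y":0,"z":0,"wx":0,"wy":0,"wz":0}]'
python3 -m inch '[{"hand":0,"x":0.0007,"y":0.004,"z":0,"wx":0,"wy":0,"wz":0},{"hand":0,"x":0.0007,"y":0.004,"z":0,"wx":0,"wy":0,"wz":0},{"hand":0,"x":0,"y":0,"z":0,"wx":0,"wy":0,"wz":0},{"hand":0,"x":0,"y":0,"z":0,"wx":0,"wy":0,"wz":0}]'
```

```text
t: 3.45
ee_pos: [0.4731, -0.1249, 0.2816]
orientation: [0.087, 0.996, 0.0, -0.0]
force: [-0.8, 0.0, -0.7]
grip_width: 0.0001
grasp_force: 0.0
t: 3.95
ee_pos: [0.4747, -0.1179, 0.2818]
orientation: [0.088, 0.996, -0.0, 0.0]
force: [-0.8, -4.3, -0.3]
grip_width: 0.0001
grasp_force: 1.5
t: 4.45
ee_pos: [0.4766, -0.1097, 0.2819]
orientation: [0.088, 0.996, -0.0, 0.001]
force: [1.0, -5.6, -0.5]
grip_width: -0.0
grasp_force: 2.4
```

```bash
python3 -m inch '[{"hand":0,"x":0.0007,"y":0.003,"z":0,"wx":0,"wy":0,"wz":0},{"hand":0,"x":0.0005,"y":0.003,"z":0,"wx":0,"wy":0,"wz":0},{"hand":0,"x":0,"y":0,"z":0,"wx":0,"wy":0,"wz":0},{"hand":0,"x":0,"y":0,"z":0,"wx":0,"wy":0,"wz":0}]'
python3 -m inch '[{"hand":0,"x":0.0004,"y":0.002,"z":0,"wx":0,"wy":0,"wz":0},{"hand":0,"x":0,"y":0,"z":0,"wx":0,"wy":0,"wz":0},{"hand":0,"x":0,"y":0,"z":0,"wx":0,"wy":0,"wz":0}]'
python3 -m inch '[{"hand":0,"x":0.0004,"y":0.002,"z":0,"wx":0,"wy":0,"wz":0},{"hand":0,"x":0,"y":0,"z":0,"wx":0,"wy":0,"wz":0},{"hand":0,"x":0,"y":0,"z":0,"wx":0,"wy":0,"wz":0}]'
```

```text
t: 4.95
ee_pos: [0.4788, -0.1044, 0.2824]
orientation: [0.088, 0.996, -0.001, 0.002]
force: [3.2, -7.4, -1.2]
grip_width: 0.0002
grasp_force: 3.5
t: 5.32
ee_pos: [0.4795, -0.1026, 0.2825]
orientation: [0.088, 0.996, -0.001, 0.003]
force: [4.8, -8.0, -1.2]
grip_width: 0.0002
grasp_force: 3.8
t: 5.7
ee_pos: [0.4802, -0.1007, 0.2826]
orientation: [0.088, 0.996, -0.001, 0.003]
force: [5.6, -8.7, -2.1]
grip_width: -0.0001
grasp_force: 4.0
```

```bash
python3 -m inch '[{"hand":0,"x":0.001,"y":0.002,"z":0,"wx":0,"wy":0,"wz":0},{"hand":0,"x":0,"y":0,"z":0,"wx":0,"wy":0,"wz":0},{"hand":0,"x":0,"y":0,"z":0,"wx":0,"wy":0,"wz":0}]'
python3 -m inch '[{"hand":0,"x":0.001,"y":0.0015,"z":0,"wx":0,"wy":0,"wz":0},{"hand":0,"x":0,"y":0,"z":0,"wx":0,"wy":0,"wz":0},{"hand":0,"x":0,"y":0,"z":0,"wx":0,"wy":0,"wz":0}]'
python3 - <<'E'
from station import manip
import numpy as np
im=manip.get_image("top");np.savez("top1.npz",**im)
import cv2
cv2.imwrite("pics/t1.png",cv2.resize(im["pixels"][190:360,290:480],None,fx=4,fy=3.5,interpolation=cv2.INTER_CUBIC)[:,:,::-1])
E
```

```text
t: 6.08
ee_pos: [0.481, -0.0992, 0.2826]
orientation: [0.087, 0.996, -0.002, 0.003]
force: [3.6, -12.2, -1.9]
grip_width: 0.0003
grasp_force: 5.9
t: 6.45
ee_pos: [0.4817, -0.098, 0.2825]
orientation: [0.087, 0.996, -0.002, 0.002]
force: [1.6, -13.6, -1.0]
grip_width: -0.0001
grasp_force: 6.9
```

View pics/t1.png

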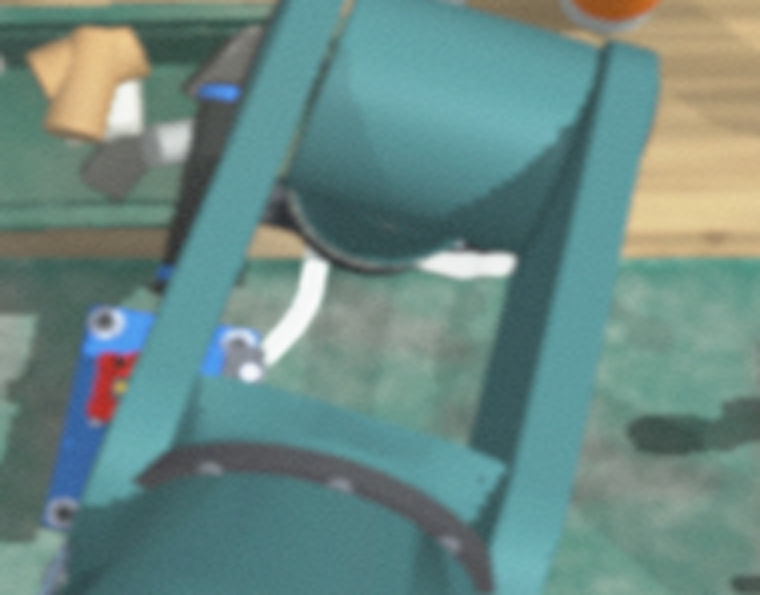

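The top crop shows the lever swung in: it now runs (265,360) to (318,260), up to where the arm covers it. Force stiffness has risen, so it is hard. I hold briefly, then back fully off.

```bash
python3 -m inch '[{"hand":0,"x":0,"y":0.0005,"z":0,"wx":0,"wy":0,"wz":0},{"hand":0,"x":0,"y":0,"z":0,"wx":0,"wy":0,"wz":0},{"hand":0,"x":0,"y":0,"z":0,"wx":0,"wy":0,"wz":0},{"hand":0,"x":0,"y":0,"z":0,"wx":0,"wy":0,"wz":0}]'
python3 -m inch '[{"hand":0,"x":-0.001,"y":-0.006,"z":0,"wx":0,"wy":0,"wz":0},{"hand":0,"x":-0.001,"y":-0.006,"z":0,"wx":0,"wy":0,"wz":0},{"hand":0,"x":-0.001,"y":-0.006,"z":0,"wx":0,"wy":0,"wz":0},{"hand":0,"x":-0.001,"y":-0.006,"z":0,"wx":0,"wy":0,"wz":0},{"hand":0,"x":-0.001,"y":-0.006,"z":0,"wx":0,"wy":0,"wz":0},{"hand":0,"x":-0.001,"y":-0.006,"z":0,"wx":0,"wy":0,"wz":0},{"hand":0,"x":0,"y":0,"z":0,"wx":0,"wy":0,"wz":0},{"hand":0,"x":0,"y":0,"z":0,"wx":0,"wy":0,"wz":0},{"hand":0,"x":0,"y":0,"z":0,"wx":0,"wy":0,"wz":0},{"hand":0,"x":0,"y":0,"z":0,"wx":0,"wy":0,"wz":0},{"hand":0,"x":0,"y":0,"z":0,"wx":0,"wy":0,"wz":0},{"hand":0,"x":0,"y":0,"z":0,"wx":0,"wy":0,"wz":0}]'
python3 - <<'E'
from station import manip
import numpy as np,cv2
a=manip.get_image("wrist")["pixels"];b=manip.get_image("top")["pixels"][190:360,290:480]
cv2.imwrite("pics/w2.png",np.hstack([cv2.resize(a,(400,300)),cv2.resize(b,(400,300))])[:,:,::-1])
E
```

```text
t: 7.0
ee_pos: [0.4818, -0.0976, 0.2826]
orientation: [0.087, 0.996, -0.003, 0.003]
force: [2.0, -14.8, -1.5]
grip_width: 0.0002
grasp_force: 7.3
t: 8.5
ee_pos: [0.4739, -0.1315, 0.2816]
orientation: [0.088, 0.996, -0.0, -0.0]
force: [0.1, 0.0, 0.2]
grip_width: 0.0
grasp_force: 0.0
```

View pics/w2.png

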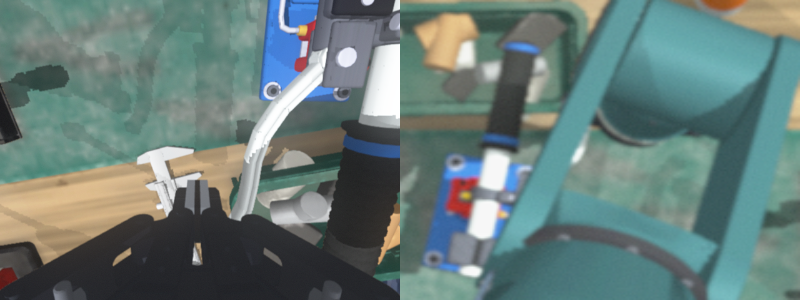

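The wrist view shows the lever fully out again, from about (320,60) to (245,210). The fingers at (197,195) are clear to its left and the force is zero. I press again to the same point.

```bash
python3 -m inch '[{"hand":0,"x":0.001,"y":0.005,"z":0,"wx":0,"wy":0,"wz":0},{"hand":0,"x":0.001,"y":0.005,"z":0,"wx":0,"wy":0,"wz":0},{"hand":0,"x":0.001,"y":0.004,"z":0,"wx":0,"wy":0,"wz":0},{"hand":0,"x":0.001,"y":0.004,"z":0,"wx":0,"wy":0,"wz":0},{"hand":0,"x":0.0005,"y":0.004,"z":0,"wx":0,"wy":0,"wz":0},{"hand":0,"x":0.0005,"y":0.004,"z":0,"wx":0,"wy":0,"wz":0},{"hand":0,"x":0.0005,"y":0.003,"z":0,"wx":0,"wy":0,"wz":0},{"hand":0,"x":0.0005,"y":0.003,"z":0,"wx":0,"wy":0,"wz":0},{"hand":0,"x":0,"y":0,"z":0,"wx":0,"wy":0,"wz":0},{"hand":0,"x":0,"y":0,"z":0,"wx":0,"wy":0,"wz":0}]'
python3 -m inch '[{"hand":0,"x":0.0005,"y":0.002,"z":0,"wx":0,"wy":0,"wz":0},{"hand":0,"x":0,"y":0.001,"z":0,"wx":0,"wy":0,"wz":0},{"hand":0,"x":0,"y":0,"z":0,"wx":0,"wy":0,"wz":0},{"hand":0,"x":0,"y":0,"z":0,"wx":0,"wy":0,"wz":0}]'
```

```text
t: 9.85
ee_pos: [0.4819, -0.1007, 0.2825]
orientation: [0.088, 0.996, -0.001, 0.003]
force: [4.6, -7.8, -1.4]
grip_width: 0.0004
grasp_force: 4.0
t: 10.35
ee_pos: [0.4826, -0.0986, 0.2827]
orientation: [0.087, 0.996, -0.002, 0.003]
force: [3.7, -12.9, -1.7]
grip_width: 0.0001
grasp_force: 6.5
```

```bash
python3 -m inch '[{"hand":0,"x":0,"y":0.001,"z":0,"wx":0,"wy":0,"wz":0},{"hand":0,"x":0,"y":0.0005,"z":0,"wx":0,"wy":0,"wz":0},{"hand":0,"x":0,"y":0,"z":0,"wx":0,"wy":0,"wz":0},{"hand":0,"x":0,"y":0,"z":0,"wx":0,"wy":0,"wz":0},{"hand":0,"x":0,"y":0,"z":0,"wx":0,"wy":0,"wz":0},{"hand":0,"x":0,"y":0,"z":0,"wx":0,"wy":0,"wz":0},{"hand":0,"x":0,"y":0,"z":0,"wx":0,"wy":0,"wz":0},{"hand":0,"x":0,"y":0,"z":0,"wx":0,"wy":0,"wz":0}]'
python3 -m inch '[{"hand":0,"x":0,"y":0,"z":0,"wx":0,"wy":0,"wz":0},{"hand":0,"x":0,"y":0,"z":0,"wx":0,"wy":0,"wz":0},{"hand":0,"x":0,"y":0,"z":0,"wx":0,"wy":0,"wz":0},{"hand":0,"x":0,"y":0,"z":0,"wx":0,"wy":0,"wz":0}]'
```

```text
t: 11.35
ee_pos: [0.4829, -0.0974, 0.2828]
orientation: [0.087, 0.996, -0.003, 0.004]
force: [4.0, -15.0, -1.4]
grip_width: -0.0002
grasp_force: 7.5
t: 11.85
ee_pos: [0.4829, -0.0974, 0.2828]
orientation: [0.087, 0.996, -0.003, 0.004]
force: [3.9, -15.3, -2.0]
grip_width: 0.0
grasp_force: 7.5
```

The push is steady at about 15 N, well past the hard point and well short of forcing, so I hand in.

```bash
python3 -c "
from station import manip
print(manip.sign_off())"
```

```text
the job is handed in; nothing more can be done
None
```

I pressed the lever until it went hard, let it spring fully out with the fingers clear, then pressed it hard again; I handed the job in with the fingers still holding it at a steady push of about 15 N, and the hand-in returned no verdict.

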